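# Stack the harvest tray and bolt it down

## Task

Pick up the loose mushroom tray by its carrying bar, keep it level, and lower it gently onto the tray on the stand so that its four corner lugs drop fully into the sockets (either way round). Then slide the stand's barrel bolt fully across over the stacked tray's rim and turn the bolt's handle down into its notch. Leave the loose mushroom beside the stand and the white cup where they are.

Things in the scene. Friction and masses are not known exactly. Their poses are not given: they have to be found in the camera images.
- tray_bar (a point): Centre of the steel carrying bar of the loose blue tray (260 x 180 mm, 0.5-0.8 kg; its mushrooms stay put). Bar 244 long, 20 wide, 16 mm thick, lengthwise over the tray's middle, free underneath; 38 mm above the tray's rim, 112 mm above the lug tips it stands on. x along the bar, y across, z up. Lugs under the corners at x +-107, y +-67: round, 22 mm, 14 tall, the lowest 8 mm tapering to 12 mm.
- stand: Stand fixed to the table: 8 mm steel board carrying a blue tray of the same 260 x 180 mm, and at its +y side a steel pedestal with a barrel bolt. Origin on the table under the centre of this lower tray; x along its length, y across towards the bolt, z up. Place and yaw differ each time. Bolt axis: parallel to y at x = -30, z = 158 mm. Pedestal 30 mm thick (x), y = 114 to 204 mm.
- seat (a point): Centre of the mouth of the stand's lower tray, level with its rim, 88 mm above the table; the stand's axes. Square sockets 28 mm wide, 18 mm deep, open at the top, in its corners at x = +-107, y = +-67 mm. With the lugs fully in, the upper tray's floor rests on this rim, the centre of its carrying bar is 98 mm above this point and its rim 60 mm above.
- notch (a point): Where the handle's rod lies when turned down: on the bolt's axis line's level, at (-12, 138, 158) mm in the stand's frame and axes. A 4 mm steel plate on the +x side of the pedestal (x = -14 to -10), top at z = 166 mm, has here a notch 18 mm wide (y), open at the top, bottom at z = 150 mm. Two square collars round the bolt at y = 121 and 197 mm reach z = 171 mm.
- bolt (a joint): Slide of the barrel bolt (steel rod, 14 mm), in m: 0 = drawn back, 0.042 = fully across, at its stop; it moves along the stand's -y. Starts at 0 to 0.005. About 2.5 N of friction; stays where left. Its tip is 18 mm outside the tray's wall at 0 and 24 mm inside its outer face at 0.042. It passes 3 mm above the rim of a fully seated tray and is blocked by one that is not.
- handle (a joint): Turn of the bolt's handle about the bolt's axis, in rad: 0 = upright, 1.57 = level along the stand's +x, lying in the notch. Starts at 0 to 0.2. Stiff enough to stay where left (under 1 N at the ball turns it). Only with the bolt fully across is its rod over the notch; elsewhere the plate stops it at about 0.9 rad.
- ball (a point): Centre of the 18 mm steel ball at the end of the handle, 44 mm from the bolt's axis on a 9 mm rod; moves with bolt and handle. Upright and drawn back: (-30, 180, 202) mm in the stand's frame; across and down: (14, 138, 158). Pinched along y it turns between the fingers as they move in an arc. A carried tray must pass over it. With the bolt across it is 35 mm from the upper tray's rim: do not open wide there.
- mush_a: Bystander, to be left alone: a king oyster mushroom, 80 mm long, 42 mm thick, lying on the -y side of the stand. Origin at its underside.
- tub: Bystander, to be left alone: a white plastic cup, 90 mm across, 80 mm tall, just beyond the trays. Origin at its underside.

How it is judged:
By the outcome, as a careful person would: the job done as asked, in the order asked, and still so for the second after the job is handed in, with the robot touching nothing.
It also fails if it takes over 67 s, if anything falls off the work surface, if the arm or the gripper's body presses on something with over 40 N, if the wrist force passes 120 N, or if a joint passes its speed limit or range.

## Robot

A 7-joint arm with a two-finger parallel gripper is mounted at the origin on the work surface. World frame = base frame: x ahead of the robot, y to its left, z up, the work surface at z = 0. Lengths are in m, angles in rad, forces in N, time in s.
With the tool pointing down it reaches from about 0.4 to 0.85 m from the base axis. Payload 4.5 kg.
Tool frame: the origin (TCP) lies between the finger pads; the fingertips stand 22 mm ahead of it and the grasp point (between the pads) lies 3 mm ahead of it; z points along the fingers, y is the line along which they close (so a half turn about z gives the same grasp; the last joint's range is limited). The gripper opens to 88 mm and grips with 3 to 60 N. Pads are 18 mm wide; open, the fingers measure 123 mm over their backs; the gripper's body (75 mm by 187 mm) begins 45 mm behind the grasp point.
Start: joints at [-1.106, 0.689, -0.195, 1.565, 0.157, 0.902, -0.215], TCP at [0.261, 0.568, 0.261] pointing down, gripper open.
Joint ranges: [-3.01, 3.01], [-0.46, 2.08], [-1.47, 1.51], [0.13, 2.56], [-1, 4.14], [0.04, 2.09], [-2.66, 2.66]. Speed limits (rad/s): [2.57, 2.57, 3.14, 3.14, 3.14, 3.14, 3.14].

## Interface

Orientations are given as a rotation vector (axis times angle).
In Python, from rig import * gives the robot as it stands.
- The arm moves only by the tool carry_out, never from a script. Its argument "increments" is text: rows parted by semicolons, each of 7 numbers parted by spaces: the gripper's target within -1 to 1 (fully open at 1, half-way at 0, shut at -1), then the shift along the tool's x, y, z in cm, then the turn, a rotation vector about the tool's x, y, z in degrees. In form: gripper dx dy dz rx ry rz; .... A call has 1 to 10 rows; each row is the pose to reach, as a shift and turn from the pose commanded when the call began, along the tool's axes at that moment; what a row does not reach only later rows make up. A row lasts 1/8 s, in which the tool goes at most 62.5 mm and 10.7 degrees, less where a joint would pass 70% of its speed; a pose out of reach is approached as far as the arm can. A call with a gripper value outside its range is refused whole. The fingers move at their own pace and stop on an object; the grip force is fixed at half the most. Time passes only in rows, so rows that repeat a pose let the fingers close. It gives the time, the measured TCP pose, the force, the opening and the grip force at its end, in the units of the state.
- get_obs(): the state, without advancing time (a new reading comes with each control period).
- grab_frame(name): name is "scene" or "top" or "wrist"; returns a dict with "color" (480x640x3 uint8, red, green, blue), "range_z" (480x640 float32, m along the optical axis (not along the pixel's ray), 0 where there is no reading), "mtx" (3x3 intrinsics, pixels), "R" (3x3) and "t" (3): a world point X has camera coordinates R X + t; the wrist camera has in their place "tool_from_camera" (4x4, takes a point from camera to tool coordinates, whose origin is the TCP and whose axes are the flange's). Camera axes: x right, y down, z forward; pixel columns grow to the right and rows downward; lengths in m; the calibration is good to about 2 mm. The wrist camera is an equidistant fisheye: a pixel r from the principal point sees the ray r / f radians off the axis. A picture is of the moment at which its call begins: read the wrist's pose just before it.
- finish_job(): hands the job in; it is judged then, once.
The state is a dict: "time": time; "qpos": joint angles; "qd": joint speeds; "joint_efforts": joint torques, N m; "eef_pos": TCP position; "tcp_rot": TCP orientation; "ft_force": force on the tool from outside, world axes, zero at the start; "moment": the same for the moment, N m; "opening": finger opening in m; "grasp_force": force on a finger pad.
Only numpy, scipy, OpenCV 4.12 (cv2) and the standard library are available. Lean on these libraries where they do the work, as an engineer would, in place of code of your own. Each camera call takes 0.05 s, during which the arm holds its last target. There are 200 camera calls.

## Working session

There is one attempt and no reset: what is moved stays moved. The work goes in short steps, Python scripts to look and compute and a tool call to move; the robot and the scene stay as the last step left them, time stands still between calls to the robot, and variables do not carry over. Pictures are saved under pics/ and viewed, at most 10 in all, crops included, and the job is handed in when it is done.

Besides the shell and the picture viewer there is one more tool, called after "Emit:" by a JSON object that holds its "method" and its "body". carry_out: Moves the arm, as the interface text tells. Its arguments: {"type":"object","properties":{"increments":{"type":"string"}},"required":["increments"]}

```bash
mkdir -p pics; cat > h.py <<'E'
from rig import *
import numpy as np, cv2
from scipy.spatial.transform import Rotation as Ro
def cloud(f):
    K=f["mtx"];z=f["range_z"];v,u=np.mgrid[:480,:640]
    P=np.stack([(u-K[0,2])/K[0,0]*z,(v-K[1,2])/K[1,1]*z,z],-1)
    W=(P-f["t"])@f["R"]; W[z==0]=np.nan
    return W
def save(n,f): cv2.imwrite("pics/"+n,f["color"][:,:,::-1])
E
python3 - <<'E'
from h import *
o=get_obs();print({k:np.round(v,3) for k,v in o.items()})
for n in("top","scene"):
    f=grab_frame(n);save(n+"0.png",f);print(n,f["mtx"].tolist(),np.round(-f["R"].T@f["t"],3),np.round(f["R"],2).tolist(),(f["range_z"]>0).mean())
    np.savez(n+"0.npz",**f)
E
```

```text
{'time': np.float64(0.0), 'qpos': array([-1.106,  0.69 , -0.195,  1.566,  0.157,  0.903, -0.215]), 'qd': array([-0.001, -0.   , -0.   ,  0.002,  0.001, -0.   , -0.001]), 'joint_efforts': array([ 0.0000e+00, -5.2756e+01, -1.2670e+00, -1.5342e+01, -5.3000e-02,
        7.0000e-03,  0.0000e+00]), 'eef_pos': array([0.261, 0.567, 0.26 ]), 'tcp_rot': array([-6.710e-01, -3.069e+00,  3.000e-03]), 'ft_force': array([0.222, 0.229, 0.078]), 'moment': array([-0.015,  0.034,  0.008]), 'grasp_force': np.float64(0.0), 'opening': np.float64(0.088)}
top [[491.9786518365395, 0.0, 320.2460241490331], [0.0, 491.9786518365395, 237.44484945018058], [0.0, 0.0, 1.0]] [ 0.538 -0.01   1.237] [[-0.01, -1.0, 0.01], [-1.0, 0.01, -0.06], [0.06, -0.01, -1.0]] 0.9959114583333334
scene [[539.6165329973221, 0.0, 313.78306283500757], [0.0, 539.6165329973221, 246.4261060768597], [0.0, 0.0, 1.0]] [1.266 0.318 1.173] [[-0.45, 0.89, -0.0], [0.73, 0.36, -0.58], [-0.52, -0.27, -0.81]] 0.9959635416666667
```

View pics/top0.png

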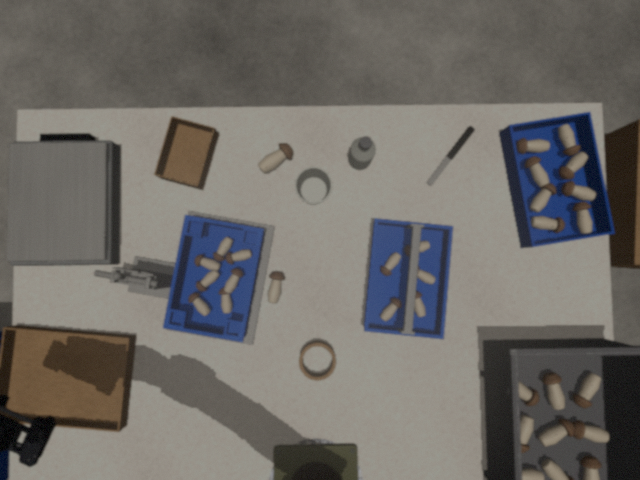

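View pics/scene0.png

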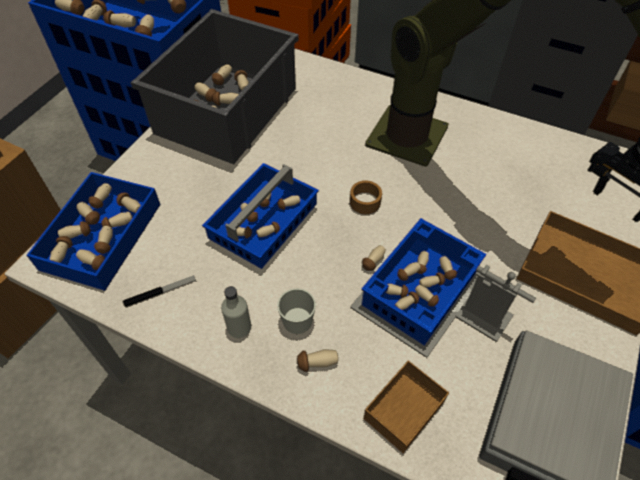

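The top view shows the stand at (218,277) with the bolt to its left at (130,272), and the loose tray at (410,278) with its bar at column 413. The cup is at (313,185) and the bystander mushroom at (277,287). The scene view agrees.

```bash
python3 - <<'E'
from h import *
for n in("top","scene"):
    f=dict(np.load(n+"0.npz"));W=cloud(f);c=f["color"].astype(int)
    blue=(c[...,2]>c[...,0]+40)&(c[...,2]>c[...,1]+25)
    tab=np.abs(W[...,2])<.02; print(n,"table z",np.nanmedian(W[...,2][tab]))
    x,y,z=W[...,0],W[...,1],W[...,2]
    for name,m in dict(stand=blue&(abs(z-.088)<.006)&(y>.05)&(y<.45)&(x>.25)&(x<.75),
        loose=blue&(abs(z-.074)<.006)&(y<-.03)&(y>-.4)&(x>.25)&(x<.75),
        bar=~blue&(abs(z-.112)<.012)&(y<-.1)&(y>-.4)&(x>.2)&(x<.75),
        ped=~blue&(z>.12)&(z<.23)&(y<.56)&(y>.33)&(x>.35)&(x<.65),
        ball=~blue&(z>.185)&(z<.23)&(y<.52)&(y>.33)&(x>.35)&(x<.65),
        cup=~blue&(z>.07)&(z<.09)&(y<.14)&(y>-.05)&(x>.6)&(x<.85)).items():
        p=W[m]
        if len(p)<5: print(name,len(p));continue
        (cx,cy),(w,h),a=cv2.minAreaRect(p[:,:2].astype(np.float32))
        print(name,len(p),"c",round(cx,4),round(cy,4),"wh",round(w,3),round(h,3),"a",round(a,1),"z",np.round(np.percentile(p[:,2],[5,50,95]),3),"mean",p.mean(0).round(3))
        if name in("bar",):
            vx,vy,x0,y0=cv2.fitLine(p[:,:2].astype(np.float32),cv2.DIST_HUBER,0,.001,.001).ravel();t=(p[:,:2]-[x0,y0])@[vx,vy];print("  line",np.degrees(np.arctan2(vy,vx)),"mid",np.array([x0,y0])+np.array([vx,vy])*(t.min()+t.max())/2,np.ptp(t))
E
```

```text
top table z 0.0012797185208672354
stand 1873 c 0.5151 0.2305 wh 0.188 0.267 a 79.0 z [0.084 0.088 0.092] mean [0.512 0.23  0.088]
loose 1075 c 0.5075 -0.2263 wh 0.186 0.264 a 83.4 z [0.071 0.074 0.078] mean [ 0.506 -0.219  0.074]
bar 1058 c 0.5076 -0.2268 wh 0.03 0.25 a 83.4 z [0.113 0.12  0.123] mean [ 0.506 -0.226  0.119]
  line -6.5235467 mid [ 0.50770236 -0.22584307] 0.24999564797534304
ped 882 c 0.5207 0.4044 wh 0.138 0.036 a 79.3 z [0.142 0.163 0.206] mean [0.52  0.394 0.162]
ball 64 c 0.5247 0.4057 wh 0.017 0.015 a 89.5 z [0.189 0.207 0.211] mean [0.525 0.405 0.206]
cup 259 c 0.6989 0.0485 wh 0.088 0.213 a 31.0 z [0.072 0.08  0.084] mean [0.731 0.    0.079]
scene table z 0.0022615466276587892
stand 1904 c 0.515 0.2326 wh 0.188 0.273 a 79.1 z [0.084 0.089 0.093] mean [0.525 0.235 0.089]
loose 1108 c 0.5071 -0.225 wh 0.192 0.273 a 83.4 z [0.069 0.075 0.079] mean [ 0.524 -0.221  0.075]
bar 722 c 0.5079 -0.2238 wh 0.032 0.255 a 83.1 z [0.108 0.12  0.123] mean [ 0.517 -0.223  0.118]
  line -6.515612 mid [ 0.50831291 -0.21959816] 0.2548262953178674
ped 1083 c 0.5237 0.4062 wh 0.138 0.036 a 79.4 z [0.126 0.163 0.201] mean [0.527 0.399 0.16 ]
ball 65 c 0.5263 0.4087 wh 0.015 0.018 a 47.0 z [0.187 0.208 0.213] mean [0.527 0.409 0.206]
cup 342 c 0.6998 0.0511 wh 0.091 0.213 a 30.7 z [0.072 0.08  0.085] mean [ 0.726 -0.002  0.079]
```

```bash
cat >> h.py <<'E'
def R_down(deg):
    t=np.radians(deg); y=np.array([np.cos(t),np.sin(t),0]);z=np.array([0,0,-1.]);return np.stack([np.cross(y,z),y,z],1)
def to(pos,deg):
    o=get_obs();R=Ro.from_rotvec(o["tcp_rot"]).as_matrix()
    d=R.T@(np.array(pos)-o["eef_pos"])*100; r=Ro.from_matrix(R.T@R_down(deg)).as_rotvec(degrees=True)
    print("shift cm",d.round(2),"rot",r.round(2))
E
python3 - <<'E'
from h import *
to([.5077,-.2255,.235],83.5)
E
```

```text
shift cm [-55.54 -61.74   2.61] rot [-9.000e-02 -1.000e-02 -1.818e+01]
```

Emit:
{"method": "carry_out", "body": {"increments": "1 -2 -2.2 0 0 0 -1; 1 -6 -6.6 0 0 0 -3; 1 -10 -11.2 0 0 0 -5; 1 -14 -15.6 0 0 0 -7; 1 -18 -20 0 0 0 -9; 1 -22 -24.5 0 0 0 -11; 1 -26 -29 0 0 0 -13; 1 -30 -33.4 0 0 0 -15; 1 -33.5 -37.3 0 0 0 -17; 1 -36 -40 0 0 0 -18"}}

```text
time: 1.35
eef_pos: [0.4212, 0.0514, 0.2605]
tcp_rot: [-0.186, -3.136, 0.001]
ft_force: [-0.8, 0.6, 0.6]
opening: 0.0877
grasp_force: 0.0
```

Emit:
{"method": "carry_out", "body": {"increments": "1 -1.7 -1.2 0 0 0 0; 1 -5.5 -4 0.5 0 0 0; 1 -9.5 -7 1 0 0 0; 1 -13.5 -9.9 1.5 0 0 0; 1 -17 -12.5 2 0 0 0; 1 -20 -14.7 2.5 0 0 0; 1 -22.2 -15.8 2.5 0 0 0; 1 -22.2 -15.8 2.5 0 0 0; 1 -22.2 -15.8 2.5 0 0 0"}}

```text
time: 2.48
eef_pos: [0.6222, -0.1276, 0.2353]
tcp_rot: [-0.181, -3.135, -0.001]
ft_force: [-0.3, 0.5, 0.6]
opening: 0.0883
grasp_force: 0.0
```

```bash
python3 - <<'E'
from h import *
to([.5077,-.2255,.235],83.5)
o=get_obs();print(o["time"],o["eef_pos"],o["qpos"].round(2))
f=grab_frame("wrist");save("w0.png",f);print({k:v.tolist() for k,v in f.items() if k in("mtx","tool_from_camera")}, (f["range_z"]>0).mean())
E
```

```text
shift cm [ 10.25 -11.04   0.04] rot [ 0.04 -0.09 -0.13]
2.475 [ 0.62223484 -0.1276383   0.23534723] [ 0.32  0.75 -0.36  1.55  0.31  0.9   1.32]
{'mtx': [[371.64829954431775, 0.0, 319.2654472663965], [0.0, 371.64829954431775, 239.4714059849873], [0.0, 0.0, 1.0]], 'tool_from_camera': [[-1.789877886813451e-05, -0.9643709138789751, -0.2645538511227175, 0.06961350413677092], [0.9999990312075541, -0.0003854819538097951, 0.0013375304160189458, 0.00013018865472491647], [-0.001391856165055839, -0.2645535708847842, 0.9643699865033764, -0.12400979126929221], [0.0, 0.0, 0.0, 1.0]]} 0.9535091145833333
```

Emit:
{"method": "carry_out", "body": {"increments": "1 2 -2.1 0 0 0 0; 1 5 -5.3 0 0 0 0; 1 8 -8.6 0 0 0 0; 1 10.2 -11 0 0 0 0; 1 10.2 -11 0 0 0 0; 1 10.2 -11 0 0 0 0; 1 10.2 -11 0 0 0 0"}}

```text
time: 3.4
eef_pos: [0.5102, -0.2244, 0.2359]
tcp_rot: [0.179, 3.135, 0.001]
ft_force: [0.3, 0.2, 0.1]
opening: 0.088
grasp_force: 0.0
```

```bash
cat >> h.py <<'E'
def wcloud():
    o=get_obs();f=grab_frame("wrist");K=f["mtx"];v,u=np.mgrid[:480,:640]
    X=(u-K[0,2])/K[0,0];Y=(v-K[1,2])/K[1,1];r=np.hypot(X,Y)+1e-9;s=np.tan(np.minimum(r,1.4))/r;z=f["range_z"]
    P=np.stack([X*s*z,Y*s*z,z],-1);T=f["tool_from_camera"];R=Ro.from_rotvec(o["tcp_rot"]).as_matrix()
    W=(P@T[:3,:3].T+T[:3,3])@R.T+o["eef_pos"];W[z==0]=np.nan
    c=f["color"].astype(int);blue=(c[...,2]>c[...,0]+40)&(c[...,2]>c[...,1]+25)
    return f,W,blue
def rect(p):
    (cx,cy),(w,h),a=cv2.minAreaRect(p[:,:2].astype(np.float32));print(len(p),"c",round(cx,4),round(cy,4),"wh",round(w,3),round(h,3),"a",round(a,2),"z",np.percentile(p[:,2],[5,50,95]).round(4))
E
python3 - <<'E'
from h import *
f,W,blue=wcloud();save("w1.png",f);x,y,z=np.moveaxis(W,-1,0)
g=(abs(x-.507)<.2)&(abs(y+.226)<.15)
rect(W[g&blue&(abs(z-.074)<.004)])
p=W[g&~blue&(abs(z-.12)<.004)];rect(p)
print(cv2.fitLine(p[:,:2].astype(np.float32),cv2.DIST_HUBER,0,.001,.001).ravel())
to([.5077,-.2255,.115],83.5)
E
```

```text
7158 c 0.4919 -0.2242 wh 0.187 0.24 a 83.46 z [0.0716 0.0739 0.0752]
9130 c 0.5059 -0.2262 wh 0.03 0.25 a 83.28 z [0.1182 0.1199 0.121 ]
[ 0.99346286 -0.11415589  0.48082432 -0.22290103]
shift cm [ 0.23 -0.13 12.08] rot [ 0.05  0.04 -0.05]
```

View pics/w1.png

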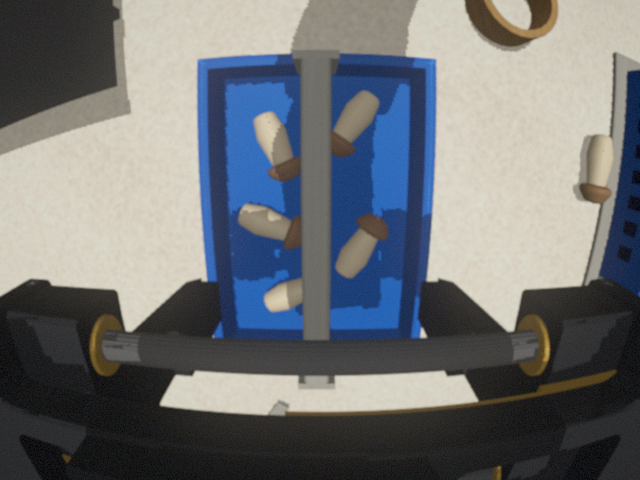

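The wrist view shows the bar along column 318, midway between the fingers, so I can go down and grip it.

Emit:
{"method": "carry_out", "body": {"increments": "1 0.2 -0.15 3 0 0 0; 1 0.2 -0.15 6 0 0 0; 1 0.2 -0.15 9 0 0 0; 1 0.2 -0.15 11 0 0 0; 1 0.2 -0.15 12 0 0 0; 1 0.2 -0.15 12 0 0 0; -1 0.2 -0.15 12 0 0 0; -1 0.2 -0.15 12 0 0 0; -1 0.2 -0.15 12 0 0 0; -1 0.2 -0.15 12 0 0 0"}}

```text
time: 4.7
eef_pos: [0.507, -0.2273, 0.1159]
tcp_rot: [0.183, 3.136, -0.0]
ft_force: [0.1, -0.7, -0.9]
opening: 0.0502
grasp_force: 0.0
```

Emit:
{"method": "carry_out", "body": {"increments": "-1 0 0 0 0 0 0; -1 0 0 0 0 0 0; -1 0 0 0 0 0 0; -1 0 0 0 0 0 0"}}

```text
time: 5.2
eef_pos: [0.5069, -0.227, 0.1156]
tcp_rot: [-0.183, -3.136, -0.001]
ft_force: [-0.0, 1.1, 0.4]
opening: 0.0196
grasp_force: 30.0
```

Gripped. Next I lift gently and look at level and placement.

Emit:
{"method": "carry_out", "body": {"increments": "-1 0 0 -0.5 0 0 0; -1 0 0 -2 0 0 0; -1 0 0 -4.5 0 0 0; -1 0 0 -7.5 0 0 0; -1 0 0 -10.5 0 0 0; -1 0 0 -13 0 0 0; -1 0 0 -14.5 0 0 0; -1 0 0 -15 0 0 0; -1 0 0 -15 0 0 0; -1 0 0 -15 0 0 0"}}

```text
time: 6.45
eef_pos: [0.5062, -0.2271, 0.2647]
tcp_rot: [-0.183, -3.134, -0.001]
ft_force: [0.3, -0.4, -5.6]
opening: 0.0194
grasp_force: 30.0
```

```bash
python3 - <<'E'
from h import *
o=get_obs();print(o["ft_force"],o["moment"])
f,W,blue=wcloud();save("w2.png",f);x,y,z=np.moveaxis(W,-1,0)
g=(abs(x-.507)<.2)&(abs(y+.226)<.15)
for m in (g&blue&(abs(z-.074-.15)<.012), g&~blue&(abs(z-.12-.15)<.012)):
    p=W[m];rect(p)
    R=R_down(83.5);q=(p-[.507,-.226,0])@R  # tool axes
    A=np.c_[q[:,:2],np.ones(len(q))];s=np.linalg.lstsq(A,p[:,2],rcond=None)[0];print("tilt deg along toolx,y",np.degrees(s[:2]).round(2), s[2])
f=grab_frame("top");W=cloud(f);x,y,z=np.moveaxis(W,-1,0);g=(abs(x-.507)<.2)&(abs(y+.226)<.15)&(z>.2)&(z<.24)
c=f["color"].astype(int);b=(c[...,2]>c[...,0]+40)&(c[...,2]>c[...,1]+25);rect(W[g&b])
to([.515,.231,.265],79)
E
```

```text
[ 0.27203172 -0.4134438  -5.56899626] [ 0.01980348  0.00289545 -0.02993427]
18968 c 0.4427 -0.2196 wh 0.189 0.143 a 83.45 z [0.2136 0.2229 0.2244]
tilt deg along toolx,y [0.51 0.1 ] 0.22059659488154554
24418 c 0.465 -0.2226 wh 0.051 0.16 a 84.75 z [0.2665 0.2691 0.2712]
tilt deg along toolx,y [-0.11  0.02] 0.2692319293312098
1005 c 0.5066 -0.2269 wh 0.187 0.265 a 83.39 z [0.2198 0.2234 0.2267]
shift cm [4.48e+00 4.56e+01 2.00e-02] rot [ 0.02 -0.09  4.33]
```

Emit:
{"method": "carry_out", "body": {"increments": "-1 0.1 0.8 0 0 0 0; -1 0.3 2.5 0 0 0 0.3; -1 0.5 5.5 0 0 0 0.6; -1 0.9 9.5 0 0 0 1; -1 1.3 13.5 0 0 0 1.4; -1 1.7 17.5 0 0 0 1.8; -1 2.1 21.5 0 0 0 2.2; -1 2.5 25.5 0 0 0 2.6; -1 2.9 29.5 0 0 0 3; -1 3.3 33.5 0 0 0 3.3"}}

```text
time: 7.8
eef_pos: [0.5122, 0.1122, 0.2659]
tcp_rot: [-0.271, -3.13, -0.001]
ft_force: [0.5, -0.4, -5.8]
opening: 0.0196
grasp_force: 30.0
```

```bash
python3 - <<'E'
from h import *
to([.515,.2305,.265],79)
E
```

```text
shift cm [ 1.76 11.7   0.1 ] rot [ 0.05 -0.01  1.1 ]
```

Emit:
{"method": "carry_out", "body": {"increments": "-1 0.5 3.2 0 0 0 0.3; -1 0.9 6 0 0 0 0.6; -1 1.3 8.5 0.1 0 0 0.9; -1 1.6 10.5 0.1 0 0 1.1; -1 1.75 11.5 0.1 0 0 1.1; -1 1.75 11.7 0.1 0 0 1.1; -1 1.75 11.7 0.1 0 0 1.1; -1 1.75 11.7 0.1 0 0 1.1"}}

```text
time: 8.8
eef_pos: [0.5164, 0.2263, 0.2647]
tcp_rot: [0.306, 3.127, -0.001]
ft_force: [-0.3, -0.2, -5.1]
opening: 0.0193
grasp_force: 30.0
```

```bash
python3 - <<'E'
from h import *
o=get_obs();print(o["eef_pos"])
for n in("top","scene"):
    f=grab_frame(n);W=cloud(f);x,y,z=np.moveaxis(W,-1,0)
    g=(abs(x-.515)<.2)&(abs(y-.23)<.15)&(abs(z-.224)<.006)
    c=f["color"].astype(int);b=(c[...,2]>c[...,0]+40)&(c[...,2]>c[...,1]+25);rect(W[g&b])
save("s3.png",f)
to([.515,.2305,.265],79)
f,W,b=wcloud();save("w3.png",f)
E
```

```text
[0.51637344 0.22628741 0.26467226]
947 c 0.5175 0.225 wh 0.188 0.265 a 78.77 z [0.2202 0.2233 0.2263]
1240 c 0.5176 0.2272 wh 0.189 0.273 a 78.89 z [0.2201 0.2242 0.2275]
shift cm [ 0.2   0.35 -0.03] rot [-0.03  0.   -0.15]
```

View pics/w3.png

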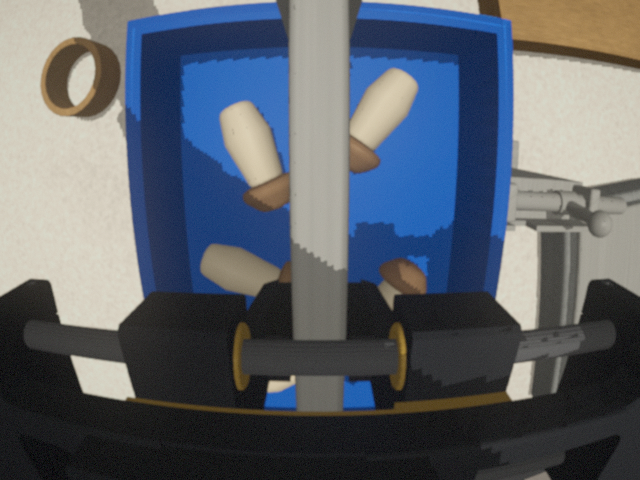

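The held tray's bar is at column 320 and the tray is level. Both fixed cameras say to shift it by 0.35, 0.48 cm in tool axes.

Emit:
{"method": "carry_out", "body": {"increments": "-1 0.2 0.2 0.3 0 0 -0.1; -1 0.35 0.5 1.3 0 0 -0.2; -1 0.35 0.5 2.5 0 0 -0.2; -1 0.35 0.5 3.7 0 0 -0.2; -1 0.35 0.5 4.6 0 0 -0.2; -1 0.35 0.5 5 0 0 -0.2; -1 0.35 0.5 5 0 0 -0.2; -1 0.35 0.5 5 0 0 -0.2"}}

```text
time: 9.95
eef_pos: [0.514, 0.2333, 0.2151]
tcp_rot: [0.298, 3.127, 0.001]
ft_force: [-0.4, -0.5, -5.1]
opening: 0.0192
grasp_force: 30.0
```

```bash
python3 - <<'E'
from h import *
o=get_obs();print(o["eef_pos"])
for n in("top","scene"):
    f=grab_frame(n);W=cloud(f);x,y,z=np.moveaxis(W,-1,0)
    g=(abs(x-.515)<.2)&(abs(y-.23)<.15)&(abs(z-.174)<.006)
    c=f["color"].astype(int);b=(c[...,2]>c[...,0]+40)&(c[...,2]>c[...,1]+25);rect(W[g&b])
to([.515,.2305,.215],79)
E
```

```text
[0.51398306 0.23328922 0.21507706]
823 c 0.5148 0.2317 wh 0.187 0.266 a 79.28 z [0.1704 0.1737 0.177 ]
1158 c 0.5149 0.2341 wh 0.189 0.272 a 79.32 z [0.17   0.1748 0.1781]
shift cm [-0.16 -0.25  0.01] rot [0.03 0.04 0.11]
```

Emit:
{"method": "carry_out", "body": {"increments": "-1 -0.02 -0.12 0.3 0 0 0.2; -1 -0.02 -0.12 0.6 0 0 0.2; -1 -0.02 -0.12 0.9 0 0 0.2; -1 -0.02 -0.12 1.2 0 0 0.2; -1 -0.02 -0.12 1.4 0 0 0.2; -1 -0.02 -0.12 1.6 0 0 0.2; -1 -0.02 -0.12 1.8 0 0 0.2; -1 -0.02 -0.12 2 0 0 0.2; -1 -0.02 -0.12 2 0 0 0.2"}}

```text
time: 11.18
eef_pos: [0.5136, 0.2319, 0.1946]
tcp_rot: [-0.303, -3.127, 0.0]
ft_force: [0.5, -0.2, -5.8]
opening: 0.0195
grasp_force: 30.0
```

Weight is still carried and there is no contact, with the lugs about 9 mm into the sockets. I'll go down the rest.

Emit:
{"method": "carry_out", "body": {"increments": "-1 0 0 0.15 0 0 0; -1 0 0 0.3 0 0 0; -1 0 0 0.4 0 0 0; -1 0 0 0.5 0 0 0; -1 0 0 0.55 0 0 0; -1 0 0 0.55 0 0 0"}}

```text
time: 11.92
eef_pos: [0.5137, 0.232, 0.1897]
tcp_rot: [0.303, 3.127, 0.0]
ft_force: [-1.1, -0.5, 0.5]
opening: 0.0193
grasp_force: 30.0
```

Emit:
{"method": "carry_out", "body": {"increments": "-1 0 0 0.08 0 0 0; -1 0 0 0.08 0 0 0; 0.2 0 0 0.08 0 0 0; 0.2 0 0 0.08 0 0 0; 0.2 0 0 0.08 0 0 0; 0.2 0 0 0.08 0 0 0; 0.2 0 0 0.08 0 0 0"}}

```text
time: 12.8
eef_pos: [0.5137, 0.2319, 0.1884]
tcp_rot: [0.303, 3.127, 0.0]
ft_force: [0.0, 0.8, -0.6]
opening: 0.053
grasp_force: 0.0
```

Emit:
{"method": "carry_out", "body": {"increments": "0.2 0 0 -0.5 0 0 0; 0.2 0 0 -2.5 0 0 0; 0.2 0 0 -5 0 0 0; 0.2 0 0 -8 0 0 0; 0.2 0 0 -10 0 0 0; 0.2 0 0 -10 0 0 0; 0.2 0 0 -10 0 0 0"}}

```text
time: 13.68
eef_pos: [0.5132, 0.2316, 0.2877]
tcp_rot: [-0.303, -3.126, 0.001]
ft_force: [-0.6, 0.4, -0.7]
opening: 0.0528
grasp_force: 0.0
```

```bash
python3 - <<'E'
from h import *
o=get_obs();print(o["eef_pos"])
for n in("top","scene"):
    f=grab_frame(n);W=cloud(f);x,y,z=np.moveaxis(W,-1,0)
    g=(abs(x-.515)<.2)&(abs(y-.23)<.15)
    c=f["color"].astype(int);b=(c[...,2]>c[...,0]+40)&(c[...,2]>c[...,1]+25);p=W[g&b&(abs(z-.148)<.008)];rect(p)
    print("tilt",np.degrees(np.linalg.lstsq(np.c_[p[:,:2]-p[:,:2].mean(0),np.ones(len(p))],p[:,2],rcond=None)[0][:2]).round(2))
    p=W[g&~b&(abs(z-.194)<.006)&(y>.2-.0)&(y<.27)];rect(p)
    p=W[(abs(x-.525)<.04)&(abs(y-.407)<.04)&(z>.185)];rect(p)
f,W,b=wcloud();x,y,z=np.moveaxis(W,-1,0);save("w4.png",f)
for lo,hi in((.188,.215),):
    p=W[(abs(x-.525)<.04)&(abs(y-.407)<.04)&(z>lo)&(z<hi)]
    if len(p)>5:
        rect(p); q=(p-[.515,.2305,0])@np.c_[R_down(79)]; print("stand frame x",(-q[:,0]).mean(),-q[:,0].min(),-q[:,0].max(),"y",q[:,1].mean(),q[:,1].min(),q[:,1].max())
E
```

```text
[0.5132096  0.23160224 0.28772731]
844 c 0.5146 0.2304 wh 0.187 0.266 a 79.09 z [0.1445 0.1484 0.152 ]
tilt [0.02 0.04]
746 c 0.5143 0.2304 wh 0.025 0.25 a 80.4 z [0.1902 0.194  0.1974]Traceback (most recent call last):
  File "<stdin>", line 9, in <module>
  File "h.py", line 24, in rect
    (cx,cy),(w,h),a=cv2.minAreaRect(p[:,:2].astype(np.float32));print(len(p),"c",round(cx,4),round(cy,4),"wh",round(w,3),round(h,3),"a",round(a,2),"z",np.percentile(p[:,2],[5,50,95]).round(4))
                                                                                                                                                       ~~~~~~~~~~~~~^^^^^^^^^^^^^^^^^^
    return _quantile_unchecked(
        a, q, axis, out, overwrite_input, method, keepdims, weights)
    return _ureduce(a,
                    func=_quantile_ureduce_func,
    ...<5 lines>...
                    overwrite_input=overwrite_input,
                    method=method)
    r = func(a, **kwargs)
    result = _quantile(arr,
                       quantiles=q,
    ...<2 lines>...
                       out=out,
                       weights=wgt)
    slices_having_nans = np.isnan(arr[-1, ...])
                                  ~~~^^^^^^^^^
IndexError: index -1 is out of bounds for axis 0 with size 0
```

The tray is seated: the rim is level at z 0.148 and the bar top at 0.194. Next I look at the bolt from close by.

```bash
python3 - <<'E'
from h import *
to([.474,.420,.29],79)
E
```

```text
shift cm [ 7.46 17.74 -0.27] rot [-0.07 -0.08 -0.08]
```

Emit:
{"method": "carry_out", "body": {"increments": "0 0.8 2 -0.2 0 0 0; 0 2.4 6 -0.2 0 0 0; 0 4.4 10.5 -0.2 0 0 0; 0 6.2 14.6 -0.2 0 0 0; 0 7.2 17 -0.2 0 0 0; 0 7.5 17.7 -0.2 0 0 0; 0 7.5 17.7 -0.2 0 0 0; 0 7.5 17.7 -0.2 0 0 0"}}

```text
time: 14.72
eef_pos: [0.475, 0.4181, 0.2901]
tcp_rot: [0.307, 3.126, -0.003]
ft_force: [-0.3, -0.4, 0.5]
opening: 0.0436
grasp_force: 0.0
```

```bash
cat > ball.py <<'E'
from h import *
import sys
f,W,b=wcloud();x,y,z=np.moveaxis(W,-1,0);save(sys.argv[1],f)
q=(W-[.5138,.232,0])@R_down(79); sx,sy=-q[...,0],q[...,1]   # stand frame
m=(abs(sx+.02)<.035)&(abs(sy-.165)<.05)&(z>.185)&(z<.225)&~b
p=np.stack([sx[m],sy[m],z[m]],1);print(len(p),"mean",p.mean(0).round(4),"min",p.min(0).round(4),"max",p.max(0).round(4))
A=np.c_[2*p,np.ones(len(p))];s=np.linalg.lstsq(A,(p**2).sum(1),rcond=None)[0];print("sphere",s[:3].round(4),"r",np.sqrt(s[3]+s[:3]@s[:3]).round(4))
v,u=np.nonzero(m);print("px",u.mean(),v.mean())
mc=(abs(sy-.197)<.012)&(abs(sx+.03)<.03)&(abs(z-.171)<.003);print("collar sx,sy",mc.sum(),[np.round([sx[mc].min(),sx[mc].max(),sy[mc].min(),sy[mc].max()],4) if mc.any() else 0])
mm=b&(abs(z-.148)<.004)&(sy>.07)&(sy<.12);print("rim +y",mm.sum(),np.percentile(sy[mm],[2,50,98]).round(4) if mm.any() else 0)
print(get_obs()["eef_pos"])
E
python3 ball.py w5.png
```

```text
634 mean [-0.0287  0.1751  0.2046] min [-0.0342  0.1667  0.185 ] max [-0.0196  0.1842  0.2117]
sphere [-0.0239  0.1749  0.1983] r 0.0117
px 318.9652996845426 325.9668769716088
collar sx,sy 452 [array([-0.0445, -0.0185,  0.1915,  0.2015])]
rim +y 2214 [0.0728 0.0899 0.0946]
[0.47499589 0.41827848 0.29030527]
```

View pics/w5.png

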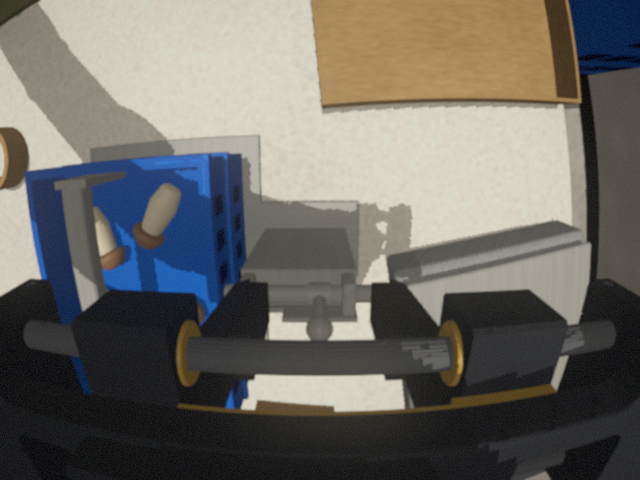

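The ball shows at pixel (319,326) just ahead of the spindle, with the collar at (348,293). In stand axes the ball is at about (-25, 175, 202) mm, i.e. world (0.523, 0.408).

```bash
python3 - <<'E'
from h import *
to([.523,.4083,.207],79)
E
```

```text
shift cm [-4.9  -0.04  8.33] rot [-0.07  0.03 -0.22]
```

Emit:
{"method": "carry_out", "body": {"increments": "0 -1 0 0 0 0 -0.1; 0 -3 0 0 0 0 -0.2; 0 -4.5 0 0.5 0 0 -0.2; 0 -4.9 0 2 0 0 -0.2; 0 -4.9 0 4 0 0 -0.2; 0 -4.9 0 6 0 0 -0.2; 0 -4.9 0 7.5 0 0 -0.2; 0 -4.9 0 8.3 0 0 -0.2; 0 -4.9 0 8.3 0 0 -0.2; 0 -4.9 0 8.3 0 0 -0.2"}}

```text
time: 16.02
eef_pos: [0.5225, 0.411, 0.2081]
tcp_rot: [0.298, 3.127, 0.002]
ft_force: [0.4, 0.2, 0.6]
opening: 0.0438
grasp_force: 0.0
```

```bash
python3 - <<'E'
from h import *
to([.523,.4083,.207],79)
E
```

```text
shift cm [-0.11 -0.26  0.11] rot [0.07 0.04 0.12]
```

Centre on the ball, then close.

Emit:
{"method": "carry_out", "body": {"increments": "0 -0.1 -0.25 0.1 0 0 0.1; 0 -0.1 -0.25 0.1 0 0 0.1; -1 -0.1 -0.25 0.1 0 0 0.1; -1 -0.1 -0.25 0.1 0 0 0.1; -1 -0.1 -0.25 0.1 0 0 0.1; -1 -0.1 -0.25 0.1 0 0 0.1; -1 -0.1 -0.25 0.1 0 0 0.1; -1 -0.1 -0.25 0.1 0 0 0.1"}}

```text
time: 17.02
eef_pos: [0.5227, 0.4083, 0.2064]
tcp_rot: [0.3, 3.127, 0.001]
ft_force: [1.5, 1.3, -1.4]
opening: 0.0149
grasp_force: 30.0
```

Opening of 15 mm on an 18 mm ball means the pinch is off-centre. I'll look.

```bash
python3 - <<'E'
from h import *
f=grab_frame("scene");c=f["color"]
pt=np.array([.523,.408,.202]);k=f["mtx"]@(f["R"]@pt+f["t"]);u,v=(k[:2]/k[2]).astype(int);print(u,v)
a=cv2.resize(c[max(v-60,0):v+60,u-80:u+80],(640,480),interpolation=2)
g=grab_frame("wrist")["color"][200:440,160:480];b=cv2.resize(g,(640,480))
cv2.imwrite("pics/c6.png",cv2.resize(np.hstack([a,b]),(800,300))[:,:,::-1])
E
```

```text
510 275
```

View pics/c6.png

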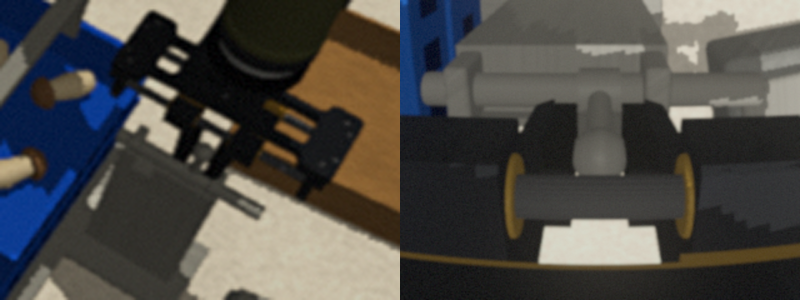

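The ball sits ahead of the fingers, toward stand +x (wrist crop about (600,155)). I'll measure it here.

```bash
python3 - <<'E'
from h import *
f,W,b=wcloud();x,y,z=np.moveaxis(W,-1,0)
o=get_obs();R=Ro.from_rotvec(o["tcp_rot"]).as_matrix();T=(W-o["eef_pos"])@R
m=np.zeros_like(b);m[305:345,380-0*1:420]=0
# crop right half: x 400..800 ->u160+ (x-400)/400*320 ; y/300*240+200
m[298:338,305:335]=1
for v in range(280,345,5): print(v,[T[v,u].round(4).tolist() for u in (320,)],f["color"][v,320])
E
```

```text
280 [[0.0078, 0.0005, 0.0322]] [88 85 78]
285 [[0.0075, 0.0005, 0.027]] [89 89 80]
290 [[0.0069, 0.0005, 0.0229]] [88 88 79]
295 [[0.0065, 0.0005, 0.0184]] [90 86 79]
300 [[0.0062, 0.0004, 0.014]] [81 83 75]
305 [[0.0087, 0.0004, 0.0041]] [87 85 78]
310 [[0.008, 0.0004, 0.0011]] [95 94 86]
315 [[0.0066, 0.0004, -0.0002]] [102  99  91]
320 [[0.0059, 0.0004, -0.0029]] [106 103  96]
325 [[0.0042, 0.0004, -0.0037]] [113 112 103]
330 [[0.0025, 0.0004, -0.0045]] [111 109 103]
335 [[-0.0003, 0.0004, -0.0033]] [107 105  96]
340 [[0.0285, 0.0002, -0.0552]] [71 70 63]
```

The ball is actually centred in the pads: tool x about 0, z about +4 mm. The pads just sink in. I'll slide the bolt across.

Emit:
{"method": "carry_out", "body": {"increments": "-1 0 -0.3 0 0 0 0; -1 0 -0.8 0 0 0 0; -1 0 -1.3 0 0 0 0; -1 0 -1.8 0 0 0 0; -1 0 -2.3 0 0 0 0; -1 0 -2.8 0 0 0 0; -1 0 -3.2 0 0 0 0; -1 0 -3.5 0 0 0 0; -1 0 -3.5 0 0 0 0"}}

```text
time: 18.3
eef_pos: [0.5158, 0.3729, 0.2064]
tcp_rot: [-0.301, -3.127, 0.002]
ft_force: [-1.4, 1.6, -1.0]
opening: 0.015
grasp_force: 30.0
```

Emit:
{"method": "carry_out", "body": {"increments": "-1 0 -0.15 0 0 0 0; -1 0 -0.3 0 0 0 0; -1 0 -0.4 0 0 0 0; -1 0 -0.4 0 0 0 0"}}

```text
time: 18.8
eef_pos: [0.5155, 0.3713, 0.2065]
tcp_rot: [0.299, 3.127, 0.005]
ft_force: [1.6, 5.6, -4.9]
opening: 0.0149
grasp_force: 30.1
```

```bash
python3 - <<'E'
from h import *
o=get_obs();q=(o["eef_pos"]-[.5138,.232,0])@R_down(79.1);print("stand",-q[0],q[1],q[2],"F",o["ft_force"]@R_down(79.1),o["opening"],o["grasp_force"])
E
```

```text
stand -0.024691226481508118 0.13712433031532678 -0.20647033283813135 F [-0.49420316  5.80975585  4.93071263] 0.014861306650232933 30.081396996974945
```

The bolt is at its stop: stand y 0.137 with 5.8 N. Now the arc down.

Emit:
{"method": "carry_out", "body": {"increments": "-1 -0.73 0 0.16 0 0 0; -1 -1.54 0 0.5 0 0 0; -1 -2.26 0 1 0 0 0; -1 -2.88 0 1.63 0 0 0; -1 -3.35 0 2.37 0 0 0; -1 -3.67 0 3.19 0 0 0; -1 -3.8 0 3.83 0 0 0; -1 -3.83 0 4.36 0 0 0; -1 -3.83 0 4.4 0 0 0; -1 -3.83 0 4.4 0 0 0"}}

```text
time: 20.05
eef_pos: [0.5546, 0.3638, 0.1633]
tcp_rot: [0.3, 3.123, 0.006]
ft_force: [1.7, 5.7, 1.1]
opening: 0.0135
grasp_force: 30.6
```

```bash
cat > st.py <<'E'
from h import *
o=get_obs();q=(o["eef_pos"]-[.5138,.232,0])@R_down(79.1);print("stand",-q[0],q[1],-q[2],"F tool",o["ft_force"]@R_down(79.1),o["opening"],o["grasp_force"])
E
python3 st.py; python3 - <<'E'
from h import *
f,W,b=wcloud();save("w7.png",f)
q=(W-[.5138,.232,0])@R_down(79.1)
for v in range(270,350,5): print(v,(q[v,320]*[-1,1,-1]).round(4),f["color"][v,320])
E
```

```text
stand 0.0151838677316905 0.13711912283699268 0.1633364924540124 F tool [-0.56003997  5.93453509 -1.11787968] 0.013486448919980975 30.584032461047173
270 [-0.0108  0.1376  0.1675] [126 125 115]
275 [-0.0085  0.1376  0.1663] [119 116 108]
280 [-0.0072  0.1375  0.1678] [114 111 104]
285 [-0.0051  0.1376  0.1673] [116 113 105]
290 [-0.0037  0.1375  0.1686] [116 114 105]
295 [nan nan nan] [111 111 101]
300 [0.     0.1375 0.1687] [112 110 101]
305 [0.0018 0.1375 0.1691] [114 112 103]
310 [0.0035 0.1375 0.1696] [112 109 103]
315 [0.0048 0.1375 0.1709] [100  98  91]
320 [0.0058 0.1375 0.1729] [105 103  93]
325 [0.0074 0.1375 0.1735] [107 106 101]
330 [0.0084 0.1375 0.1752] [112 113 104]
335 [0.0107 0.1375 0.1747] [114 111 102]
340 [-0.0135  0.1372  0.2183] [76 75 69]
345 [-0.0131  0.1372  0.2197] [61 61 60]
```

View pics/w7.png

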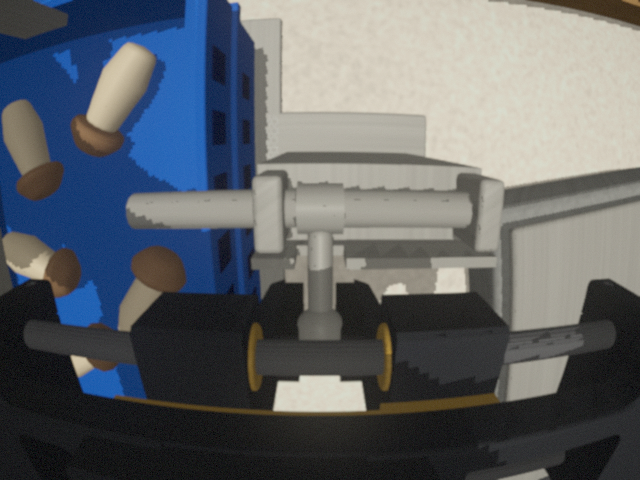

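The bolt's tip at (130,210) is over the rim. The rod lies over the notch at (320,270), but the ball has slipped up in the pads. The ball centre is at z about 0.166, roughly 8 mm short. I'll lower further with the grip on.

Emit:
{"method": "carry_out", "body": {"increments": "-1 0 0 0.2 0 0 0; -1 0 0 0.4 0 0 0; -1 0 0 0.6 0 0 0; -1 0 0 0.8 0 0 0; -1 0 0 0.8 0 0 0"}}

```text
time: 20.72
eef_pos: [0.5555, 0.3636, 0.1556]
tcp_rot: [0.301, 3.122, 0.007]
ft_force: [3.5, 4.6, 1.0]
opening: 0.013
grasp_force: 30.2
```

```bash
python3 st.py; cat > rod.py <<'E'
from h import *
f,W,b=wcloud();q=(W-[.5138,.232,0])@R_down(79.1)*[-1,1,-1]
m=(abs(q[...,1]-.138)<.003)&(q[...,2]>.14)&(q[...,2]<.182)
for a in np.arange(-.016,.024,.004):
    k=m&(abs(q[...,0]-a)<.002)
    if k.sum()>3: print(round(a,3),np.percentile(q[...,2][k],95).round(4))
E
python3 rod.py
```

```text
stand 0.01600707190949797 0.1371435079591707 0.1556193744655091 F tool [-2.5950208   5.18477439 -0.97109777] 0.012980197032598673 30.151012390851974
-0.016 0.164
-0.012 0.1641
-0.008 0.1641
-0.004 0.1645
0.0 0.1648
0.004 0.1655
0.008 0.1685
0.012 0.1693
```

Emit:
{"method": "carry_out", "body": {"increments": "-1 0 0 0.15 0 0 0; -1 0 0 0.3 0 0 0; -1 0 0 0.4 0 0 0; -1 0 0 0.4 0 0 0; -1 0 0 0.4 0 0 0"}}

```text
time: 21.4
eef_pos: [0.5555, 0.3637, 0.1527]
tcp_rot: [0.301, 3.122, 0.007]
ft_force: [1.7, 3.6, 6.2]
opening: 0.0134
grasp_force: 30.2
```

```bash
python3 st.py; python3 rod.py
```

```text
stand 0.015989822169737034 0.1372483232629717 0.15267160103139724 F tool [-0.99759546  3.86379344 -6.23964652] 0.013435158307618583 30.167934894561768
-0.016 0.1632
-0.012 0.1631
-0.008 0.1632
-0.004 0.1631
0.0 0.1629
0.004 0.1633
0.008 0.1664
0.012 0.1672
```

The rod is flat at the axis level and pressing on its stop with 6 N, so it is fully down. I'll open slightly and retreat straight up.

Emit:
{"method": "carry_out", "body": {"increments": "-0.3 0 0 0 0 0 0; -0.3 0 0 0 0 0 0; -0.3 0 0 0 0 0 0; -0.3 0 0 0 0 0 0; -0.3 0 0 -1 0 0 0; -0.3 0 0 -3 0 0 0; -0.3 0 0 -6 0 0 0; -0.3 0 0 -10 0 0 0; -0.3 0 0 -14 0 0 0; -0.3 2 1 -16 0 0 0"}}

```text
time: 22.7
eef_pos: [0.5367, 0.3754, 0.3132]
tcp_rot: [0.307, 3.123, 0.003]
ft_force: [-0.1, 1.1, 0.1]
opening: 0.0308
grasp_force: 0.0
```

Emit:
{"method": "carry_out", "body": {"increments": "-0.3 3 2 0 0 0 0; -0.3 6 4 0 0 0 0; -0.3 8 5 0 0 0 0; -0.3 8 5 0 0 0 0; -0.3 8 5 0 0 0 0; -0.3 8 5 0 0 0 0"}}

```text
time: 23.45
eef_pos: [0.4676, 0.4389, 0.3102]
tcp_rot: [0.305, 3.126, -0.001]
ft_force: [0.0, 0.8, -0.6]
opening: 0.031
grasp_force: 0.0
```

```bash
python3 st.py; python3 - <<'E'
from h import *
f,W,b=wcloud();q=(W-[.5138,.232,0])@R_down(79.1)*[-1,1,-1]
m=(abs(q[...,1]-.138)<.004)&(q[...,2]>.14)&(q[...,2]<.182)
for a in np.arange(-.012,.024,.004):
    k=m&(abs(q[...,0]-a)<.002)
    if k.sum()>3: print(round(a,3),np.percentile(q[...,2][k],95).round(4))
bb=b&(abs(q[...,2]-.148)<.006);print("rim z",np.percentile(q[...,2][bb],[5,50,95]).round(4))
k=~b&(abs(q[...,0]+.03)<.006)&(abs(q[...,2]-.165)<.004)&(q[...,1]<.12)&(q[...,1]>.04);print("bolt tip y",q[...,1][k].min(),k.sum())
c=cv2.resize(f["color"],(560,420));s=cv2.resize(grab_frame("scene")["color"][160:400,240:560],(560,420))
cv2.imwrite("pics/f.png",cv2.resize(np.hstack([c,s]),(800,300))[:,:,::-1])
E
```

```text
stand -0.08444697552094914 0.19440026334453353 0.3102449517314384 F tool [0.13205488 0.79376439 0.62602442] 0.030988287807052553 0.0
rim z [0.1438 0.1476 0.1489]
bolt tip y 0.06659312719389053 88
```

View pics/f.png

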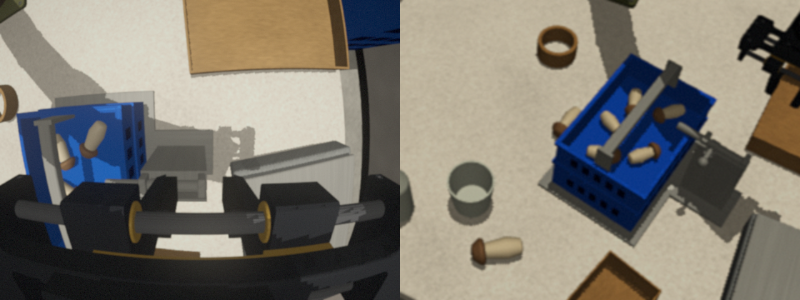

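The tray is stacked level. The bolt tip is at stand y 66.6 mm, against 66 for fully across. The cup and mushroom are undisturbed. One last numeric check of the handle, then I hand in.

```bash
python3 - <<'E'
from h import *
ok=False
for n in("scene","top"):
    f=grab_frame(n);q=(cloud(f)-[.5145,.2315,0])@R_down(79.1)*[-1,1,-1]
    m=(abs(q[...,1]-.138)<.012)&(abs(q[...,0]-.014)<.012)&(q[...,2]>.14)&(q[...,2]<.23)
    print(n,m.sum(),q[m].max(0).round(4) if m.any() else 0)
    if n=="scene" and m.sum()>8: ok=q[m][:,2].max()<.173
print(ok)
if ok: print(finish_job())
E
```

```text
scene 62 [0.0257 0.1476 0.1716]
top 62 [0.0235 0.1443 0.1703]
True
the job is handed in; nothing more can be done
None
```

I handed the job in at about 23.5 s. The tray is seated level, the bolt is fully across over its rim, and the handle is down in its notch. The cup and the loose mushroom were not touched, and the arm is clear of everything.

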